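# Pack the stopper tray and snap the case shut

## Robot

A 6-joint arm with a two-finger parallel gripper is mounted at the origin on the work surface. World frame = base frame: x ahead of the robot, y to its left, z up, the work surface at z = 0. Lengths are in m, angles in rad, forces in N, time in s.
With the tool pointing down it reaches from about 0.35 to 0.85 m from the base axis. Payload 8.1 kg.
Tool frame: the origin (TCP) lies at the centre of the arm's flange, where the gripper is bolted on; the fingertips stand 186 mm ahead of it and the grasp point (between the pads) lies 167 mm ahead of it; z points along the fingers, y is the line along which they close (so a half turn about z gives the same grasp; the last joint's range is limited). The gripper opens to 93 mm and grips with 3 to 60 N. Pads are 15 mm wide; open, the fingers measure 128 mm over their backs; the gripper's body (75 mm by 188 mm) begins 65 mm behind the grasp point.
Start: joints at [-1.364, 0.13, 1.488, -0, 1.523, -0.085], TCP at [0.173, -0.575, 0.405] pointing down, gripper open.
Joint ranges: [-2.96, 2.96], [-0.89, 2.26], [0.02, 2.5], [-1.34, 4.48], [0, 2.73], [-2.66, 2.66]. Speed limits (rad/s): [2.39, 2.39, 2.79, 3.14, 3.14, 3.14].

## Interface

Orientations are given as a rotation vector (axis times angle).
In Python, from plant import robot gives the robot as it stands.
- The arm moves only by the tool apply_moves, never from a script. Its argument "series" is a list of rows, each a list of 2 entries, a list of its own where there are three numbers: the shift along the tool's x, y, z in mm, then the turn, a rotation vector about the tool's x, y, z in rad. A call has 1 to 12 rows; each row shifts and turns the commanded pose from where the row before left it, along the tool's axes as they then stand; what a row does not reach is not made up. A row lasts 1/12 s, in which the tool goes at most 41.7 mm and 7.16 degrees, less where a joint would pass 70% of its speed; a pose out of reach is approached as far as the arm can. A call is refused whole if a number of a shift passes 41.7 or a number of a turn 0.125, either way. A call with a gripper value outside its range is refused whole. "claw" is the opening, from 0 (shut) to 1 (fully open), set as the call begins (left out, the last holds). The fingers move at their own pace and stop on an object; "newtons" is the grip in N (left out, the last holds). Time passes only in rows, so rows that do not move let the fingers close. It gives the time, the measured TCP pose, the force, the opening and the grip force at its end, in the units of the state.
- robot.read_state(): the state, without advancing time (a new reading comes with each control period).
- robot.read_camera(name): name is "scene" or "top"; returns (picture, depth): 384x512x3 uint8, blue, green, red; 384x512 float32, m along the optical axis (not along the pixel's ray), 0 where there is no reading.
- robot.calibration(name): a dict with "fx", "fy", "cx", "cy" (pixels), "D" ([k1, k2, p1, p2, k3] as OpenCV has them; the pictures are not rectified), "extrinsics" (4x4, takes a point from world to camera coordinates). Camera axes: x right, y down, z forward; pixel columns grow to the right and rows downward; lengths in m; the calibration is good to about 2 mm. A picture is of the moment at which its call begins. calibration takes no time and is no camera call.
- robot.close_job(): hands the job in; it is judged then, once.
The state is a dict: "t": time; "q": joint angles; "dq": joint speeds; "joint_torque": joint torques, N m; "tool_pos": TCP position; "orientation": TCP orientation; "force": force on the tool from outside, world axes, zero at the start; "wrist_torque": the same for the moment, N m; "opening": finger opening in m; "gripper_force": force on a finger pad.
Only numpy, scipy, OpenCV 4.12 (cv2) and the standard library are available. Lean on these libraries where they do the work, as an engineer would, in place of code of your own. Each camera call takes 0.05 s, during which the arm holds its last target. There are 200 camera calls.

## Task

Carry the open steel tray of loose glass stoppers level into the sprung wooden carrying case, keeping every stopper in it, and let it go flat on the case floor. Then lay the white cover on the case and press it down, a corner at a time, gently enough that the case's springs are not pushed solid, until all four spring clips have snapped over it and it lies flat on the case. Leave the other things on the bench where they are.

Things in the scene. Friction and masses are not known exactly. Their poses are not given: they have to be found in the camera images.
- stand: Fixed grey slab 210 x 134 x 14 mm, origin at its underside centre, carrying the case on four upright springs. The case sinks straight down under load: nothing up to about 2 N, then 1 mm per 1.8 N, solid stop after 24 mm; it rises again when let go.
- case: Roofless oblong wooden case, 206 x 128 mm, on the stand's springs. Origin: centre of its underside (42 mm above the bench unloaded), x along its length, z up. Floor at z = 10 mm. The cover lies on its end walls: inner faces x = +/-80 mm, tops z = 50 mm. The middle of both long sides is open for fingers.
- case_floor (a point): Centre of the case floor (z = 10 mm in the case). Here the tray stands: 5 mm free at each end, and 5 mm to low strips (6 mm high) beside it at x = +/-48 to 72 mm.
- case_top (a point): Centre of the cover's seat, level with the end walls' tops (z = 50 mm in the case). Wooden guides stand round the seat: inner faces at y = +/-58 mm (14 mm wide, at x = +/-60 mm) and at x = +/-97 mm (36 mm wide, at y = 0), upright to 8 mm above this point, then leaning outward as lead-ins to 25 mm above it.
- tray: Open stainless steel tray, outside 150 x 60 x 36 mm high, walls 3 mm, no handle, about 0.25 kg; origin at the centre of its underside, x along its length, z up. Can be gripped across its 60 mm width at mid-length. It goes in the case lengthwise, either way round.
- cover: White plastic plate 190 x 112 x 5 mm with a grip rib amid its top: 64 mm along x, 16 mm thick (y), z = 5 to 33 mm. Origin: centre of the underside, x along its length. Goes on rib up, lengthwise, either way round. Laid on, it rests askew on the clips' slopes 10 to 20 mm above its seat. Press on the plate near the corners, e.g. x = +/-78, y = +/-44 mm; not on the rib.
- clip0: Steel spring clip 18 mm wide at the case's -x -y corner; origin at x = -95, y = -44 mm, z = 0 of the case. Its slope leads inward going down, from 4 mm outside the cover's edge (z = 78 mm in the case) to a hook 4 mm inside it (z = 57 mm). It yields outward; about 10 to 25 N straight down on that corner of the cover snaps it over the edge.
- clip1: Steel spring clip 18 mm wide at the case's -x +y corner; origin at x = -95, y = +44 mm, z = 0 of the case. Its slope leads inward going down, from 4 mm outside the cover's edge (z = 78 mm in the case) to a hook 4 mm inside it (z = 57 mm). It yields outward; about 10 to 25 N straight down on that corner of the cover snaps it over the edge.
- clip2: Steel spring clip 18 mm wide at the case's +x -y corner; origin at x = +95, y = -44 mm, z = 0 of the case. Its slope leads inward going down, from 4 mm outside the cover's edge (z = 78 mm in the case) to a hook 4 mm inside it (z = 57 mm). It yields outward; about 10 to 25 N straight down on that corner of the cover snaps it over the edge.
- clip3: Steel spring clip 18 mm wide at the case's +x +y corner; origin at x = +95, y = +44 mm, z = 0 of the case. Its slope leads inward going down, from 4 mm outside the cover's edge (z = 78 mm in the case) to a hook 4 mm inside it (z = 57 mm). It yields outward; about 10 to 25 N straight down on that corner of the cover snaps it over the edge.
- cover_corner0 (a point): Point on the underside of the cover near one corner, at x = -86 mm, y = -44 mm of the cover; 50 mm above the case's origin when that clip has snapped home, 54 mm or more while it has not.
- cover_corner1 (a point): Point on the underside of the cover near one corner, at x = -86 mm, y = +44 mm of the cover; 50 mm above the case's origin when that clip has snapped home, 54 mm or more while it has not.
- cover_corner2 (a point): Point on the underside of the cover near one corner, at x = +86 mm, y = -44 mm of the cover; 50 mm above the case's origin when that clip has snapped home, 54 mm or more while it has not.
- cover_corner3 (a point): Point on the underside of the cover near one corner, at x = +86 mm, y = +44 mm of the cover; 50 mm above the case's origin when that clip has snapped home, 54 mm or more while it has not.
- stopper0: Loose glass stopper standing head down in the tray, 30 mm high, head 24 mm across; origin at the centre of the head's flat face. May shift or topple inside the tray.
- stopper1: Loose glass stopper standing head down in the tray, 30 mm high, head 24 mm across; origin at the centre of the head's flat face. May shift or topple inside the tray.
- stopper2: Loose glass stopper standing head down in the tray, 30 mm high, head 24 mm across; origin at the centre of the head's flat face. May shift or topple inside the tray.
- stopper3: Loose glass stopper standing head down in the tray, 30 mm high, head 24 mm across; origin at the centre of the head's flat face. May shift or topple inside the tray.
- spatula: Spatula with a dark wooden handle, 170 mm, lying on the bench; bystander. Origin: on the bench under its middle.
- brush: Brush with a wooden handle, 170 mm, lying on the bench; bystander. Origin: on the bench under its middle.
- amber_bottle: Amber glass bottle, 64 mm across, 130 mm high; bystander. Origin: centre of its underside.
- salt_jar: White jar, 68 mm across, 85 mm high; bystander. Origin: centre of its underside.
- beaker: Glass beaker, 72 mm across, 90 mm high; bystander. Origin: centre of its underside.
- dish: White ceramic dish, 90 mm across, 25 mm high; bystander. Origin: centre of its underside.
Not all that is in view belongs to the job. What is shaped like the stand but turquoise is not meant.

How it is judged:
On the way, in this order (a step that is already met when the one before it is completed fails the run):
1. the tray is lifted clear of the bench, level, with all four stoppers in it (height (world z) of tray above 0.03 m and angle between tray's own z axis and vertical below 0.3 rad and x of stopper0 in the frame of tray between -0.076 and 0.076 m and y of stopper0 in the frame of tray between -0.031 and 0.031 m and z of stopper0 in the frame of tray between -0.002 and 0.036 m and x of stopper1 in the frame of tray between -0.076 and 0.076 m and y of stopper1 in the frame of tray between -0.031 and 0.031 m and z of stopper1 in the frame of tray between -0.002 and 0.036 m and x of stopper2 in the frame of tray between -0.076 and 0.076 m and y of stopper2 in the frame of tray between -0.031 and 0.031 m and z of stopper2 in the frame of tray between -0.002 and 0.036 m and x of stopper3 in the frame of tray between -0.076 and 0.076 m and y of stopper3 in the frame of tray between -0.031 and 0.031 m and z of stopper3 in the frame of tray between -0.002 and 0.036 m), for 0.2 s.
2. the tray stands flat in the case, let go, with all four stoppers in it (x of tray in the frame of case between -0.015 and 0.015 m and y of tray in the frame of case between -0.012 and 0.012 m and z of tray in the frame of case between 0.006 and 0.014 m and angle between tray's own z axis and vertical below 0.06 rad and x of stopper0 in the frame of tray between -0.076 and 0.076 m and y of stopper0 in the frame of tray between -0.031 and 0.031 m and z of stopper0 in the frame of tray between -0.002 and 0.036 m and x of stopper1 in the frame of tray between -0.076 and 0.076 m and y of stopper1 in the frame of tray between -0.031 and 0.031 m and z of stopper1 in the frame of tray between -0.002 and 0.036 m and x of stopper2 in the frame of tray between -0.076 and 0.076 m and y of stopper2 in the frame of tray between -0.031 and 0.031 m and z of stopper2 in the frame of tray between -0.002 and 0.036 m and x of stopper3 in the frame of tray between -0.076 and 0.076 m and y of stopper3 in the frame of tray between -0.031 and 0.031 m and z of stopper3 in the frame of tray between -0.002 and 0.036 m and contact force between the fingers and tray below 0.1 N), for 0.2 s.
3. all four corners of the cover are snapped home (z of cover_corner0 in the frame of case between 0.046 and 0.0525 m and z of cover_corner1 in the frame of case between 0.046 and 0.0525 m and z of cover_corner2 in the frame of case between 0.046 and 0.0525 m and z of cover_corner3 in the frame of case between 0.046 and 0.0525 m and angle between the x axis of cover and the x axis of case, either way round below 0.08 rad and x of cover in the frame of case between -0.006 and 0.006 m and y of cover in the frame of case between -0.006 and 0.006 m), for 0.2 s.
At the end, for the whole second after the job is handed in: Tray flat on the case floor (centre within 15 mm along, 12 mm across, tilt under 0.06 rad), all four stoppers in it; cover centred within 6 mm, aligned within 0.08 rad, its four corner points 46 to 52.5 mm above the case origin (under the clips); all let go and at rest (all of step 2 and all of step 3 and contact force between the fingers and cover below 0.1 N and linear speed of each of cover, tray below 0.02 m/s); the robot touches nothing.
It fails at once if the tray is tipped by more than 0.35 rad (20 degrees) (angle between tray's own z axis and vertical above 0.35 rad).
It fails at once if a stopper leaves the tray (not (x of stopper0 in the frame of tray between -0.076 and 0.076 m and y of stopper0 in the frame of tray between -0.031 and 0.031 m and z of stopper0 in the frame of tray between -0.002 and 0.036 m and x of stopper1 in the frame of tray between -0.076 and 0.076 m and y of stopper1 in the frame of tray between -0.031 and 0.031 m and z of stopper1 in the frame of tray between -0.002 and 0.036 m and x of stopper2 in the frame of tray between -0.076 and 0.076 m and y of stopper2 in the frame of tray between -0.031 and 0.031 m and z of stopper2 in the frame of tray between -0.002 and 0.036 m and x of stopper3 in the frame of tray between -0.076 and 0.076 m and y of stopper3 in the frame of tray between -0.031 and 0.031 m and z of stopper3 in the frame of tray between -0.002 and 0.036 m)).
It fails at once if the case is pressed down until its springs are solid (origin lower than 18.7 mm, sunk 23.3 of 24 mm) (height (world z) of case below 0.0187 m).
It fails at once if a bystander is moved by more than 50 mm (distance of any of spatula, brush, amber_bottle, salt_jar, beaker, dish from where it was at the start of the episode above 0.05 m).
It also fails if it takes over 72 s, if anything falls off the work surface, if the arm or the gripper's body presses on something with over 40 N, if the wrist force passes 120 N, or if a joint passes its speed limit or range.

## Working session

There is one attempt and no reset: what is moved stays moved. The work goes in short steps, Python scripts to look and compute and a tool call to move; the robot and the scene stay as the last step left them, time stands still between calls to the robot, and variables do not carry over. Pictures are saved under pics/ and viewed, at most 10 in all, crops included, and the job is handed in when it is done.

Besides the shell and the picture viewer there is one more tool, called after ">>>" as name(argument=value, ...), one argument or row to a line, values as JSON. apply_moves: Moves the arm, as the interface text tells. Its arguments: {"type":"object","properties":{"series":{"type":"array"},"claw":{"type":"number"},"newtons":{"type":"number"}},"required":["series"]}

```bash
mkdir -p pics; cat > h.py <<'E'
import numpy as np, cv2
from plant import robot
def cam(n):
    im,d=robot.read_camera(n); c=robot.calibration(n)
    K=np.array([[c['fx'],0,c['cx']],[0,c['fy'],c['cy']],[0,0,1.]]); return im,d,K,np.array(c['D'],float),np.array(c['extrinsics'])
def world(px,z,K,D,E):
    "rays through pixels px (N,2) cut with plane z"
    u=cv2.undistortPoints(np.array(px,float).reshape(-1,1,2),K,D).reshape(-1,2)
    r=np.c_[u,np.ones(len(u))]@E[:3,:3]; o=-E[:3,:3].T@E[:3,3]
    return o+r*((z-o[2])/r[:,2])[:,None]
def cloud(d,K,D,E):
    v,u=np.mgrid[:d.shape[0],:d.shape[1]]
    n=cv2.undistortPoints(np.c_[u.ravel(),v.ravel()].astype(float).reshape(-1,1,2),K,D).reshape(-1,2)
    p=np.c_[n,np.ones(len(n))]*d.reshape(-1,1)
    return ((p-E[:3,3])@E[:3,:3]).reshape(*d.shape,3)
E
python3 - <<'E'
from h import *
for n in('scene','top'):
    im,d,K,D,E=cam(n); np.savez(f'{n}0.npz',im=im,d=d,K=K,D=D,E=E)
    cv2.imwrite(f'pics/{n}0.png',cv2.resize(im,(768,576)))
    print(n,K[0,0],D,-E[:3,:3].T@E[:3,3],E[:3,:3].round(2))
print(robot.read_state())
E
```

```text
scene 443.9316567031678 [-0.1444411  0.         0.         0.         0.       ] [1.22213864 0.16195238 1.16397668] [[-0.27  0.96 -0.01]
 [ 0.8   0.22 -0.56]
 [-0.54 -0.15 -0.83]]
top 403.08128702920834 [-0.02149174  0.          0.          0.          0.        ] [ 0.47467903 -0.01065562  1.18057967] [[-0.02 -1.    0.02]
 [-1.    0.02 -0.04]
 [ 0.04 -0.03 -1.  ]]
{'t': 0.1, 'q': array([-1.36437014e+00,  1.31097317e-01,  1.48916731e+00, -1.07788599e-05,
        1.52302455e+00, -8.54467725e-02]), 'dq': array([ 0.00147431, -0.00231608, -0.00192547,  0.000538  ,  0.00198632,
       -0.00040268]), 'joint_torque': array([ 1.51825996e-03, -5.61342251e+01, -4.93097413e+01,  7.71041005e-02,
        2.91364803e-02, -3.71625094e-05]), 'tool_pos': array([ 0.17259743, -0.57442092,  0.40378681]), 'orientation': array([-3.10652311e+00, -4.56601966e-01,  1.77885342e-04]), 'force': array([-0.04717044, -0.10117123,  0.28223791]), 'wrist_torque': array([-0.01533953,  0.03931036,  0.05426454]), 'gripper_force': 0.0, 'opening': 0.09290069448539832}
```

View pics/top0.png

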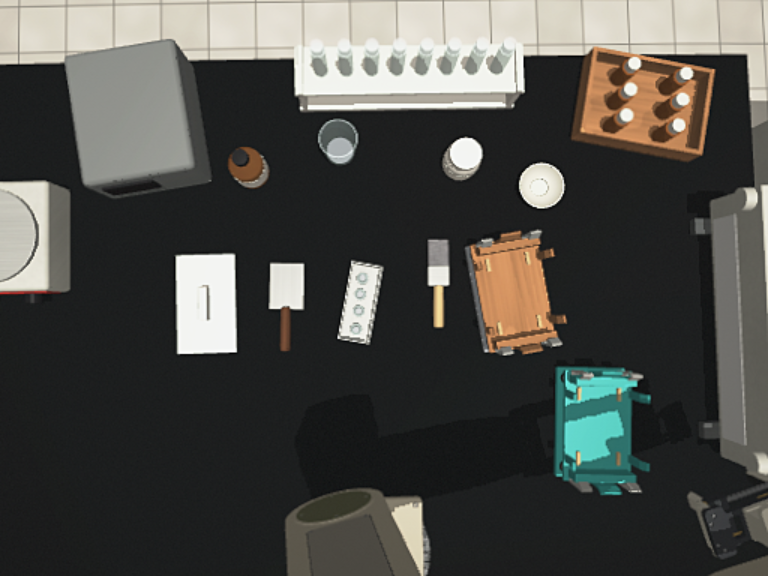

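View pics/scene0.png

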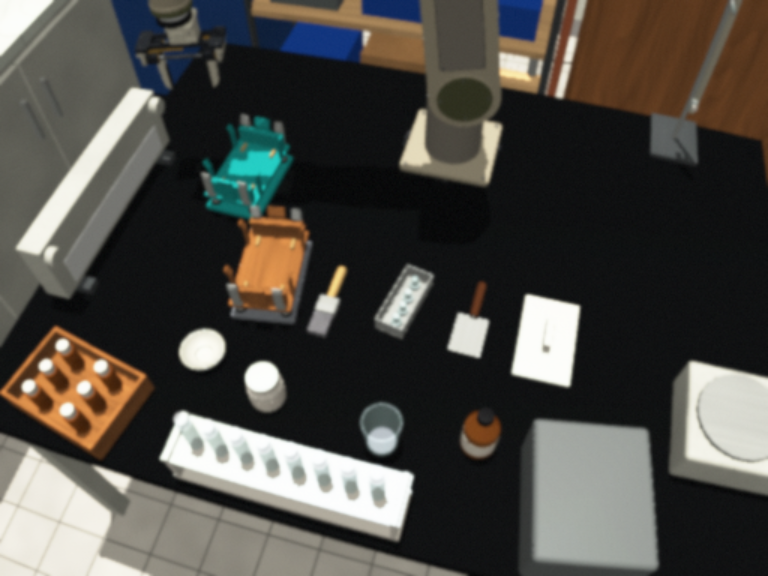

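Top view (768 px wide picture): the cover is at (206,303) and the tray with four stoppers at (360,302). The spatula is at (286,305), the brush at (438,283), the beaker at (338,142), the jar at (463,158), the dish at (541,186) and the bottle at (248,167). Three things could be the case:
- (512,293): wooden, on a grey slab with clips. This fits the description.
- (602,430): turquoise, excluded by the task.
- (645,105): wooden crate with bottles, no clips or springs.

I'll confirm the first in a crop and measure.

```bash
python3 - <<'E'
from h import *
f=np.load('top0.npz'); im,d,K,D,E=[f[k] for k in('im','d','K','D','E')]
P=cloud(d,K,D,E); np.save('P.npy',P)
cr=im[145:245,300:390]; cv2.imwrite('pics/case.png',cv2.resize(cr,None,fx=6,fy=6,interpolation=cv2.INTER_CUBIC))
g=im.max(2)
def comp(x0,y0,x1,y1,th=70):
    m=np.zeros(g.shape,np.uint8); m[y0:y1,x0:x1]=(g[y0:y1,x0:x1]>th); return m
for n,b,z in(('tray',(218,165,262,235),.036),('cover',(108,160,165,245),.005)):
    m=comp(*b); p=P[m>0]; print(n,'h',np.percentile(p[:,2],[5,50,95]).round(4))
    c=max(cv2.findContours(m,cv2.RETR_EXTERNAL,cv2.CHAIN_APPROX_NONE)[0],key=cv2.contourArea)
    w=world(c.reshape(-1,2),z,K,D,E)[:,:2]
    print(cv2.minAreaRect((w*1000).astype(np.float32)), 'px',cv2.boundingRect(c))
# cover rib by height
b=P[160:245,108:165]; r=b[(b[...,2]>.025)]; print('rib',len(r),cv2.minAreaRect((r[:,:2]*1000).astype(np.float32)),np.median(r[:,2]))
# case
b=P[145:245,300:390]; hsv=cv2.cvtColor(cr,cv2.COLOR_BGR2HSV); wood=(hsv[...,1]>90)&(hsv[...,2]>60)
h=b[...,2]
for lo,hi in((.045,.060),(.085,.098),(.105,.13)):
    s=(h>lo)&(h<hi); q=b[s]; print(lo,s.sum(),q.mean(0).round(4),cv2.minAreaRect((q[:,:2]*1000).astype(np.float32)))
vis=np.clip((h-0)/.13*255,0,255).astype(np.uint8); cv2.imwrite('pics/caseh.png',cv2.resize(cv2.applyColorMap(vis,cv2.COLORMAP_JET),None,fx=6,fy=6,interpolation=cv2.INTER_NEAREST))
E
```

```text
tray h [-0.0006  0.0044  0.0362]
((485.2609558105469, -0.3197669982910156), (62.328548431396484, 151.92335510253906), 78.38117980957031) px (225, 173, 31, 57)
cover h [0.0001 0.0047 0.0289]
((489.88739013671875, 298.5738220214844), (115.67720794677734, 191.87661743164062), 89.44396209716797) px (117, 169, 41, 67)
rib 168 ((490.24560546875, 147.723876953125), (62.60578155517578, 316.5600280761719), 0.35498231649398804) 0.0326118103760579
0.045 2610 [ 0.4948 -0.2854  0.0523] ((495.3441467285156, -286.65185546875), (206.51651000976562, 129.52896118164062), 8.232648849487305)
0.085 488 [ 0.4923 -0.2879  0.0919] ((494.9259033203125, -286.19769287109375), (207.5432586669922, 123.84814453125), 9.151968002319336)
0.105 314 [ 0.4943 -0.2916  0.1138] ((495.2930908203125, -286.45404052734375), (216.53712463378906, 138.7069549560547), 8.318042755126953)
```

View pics/case.png

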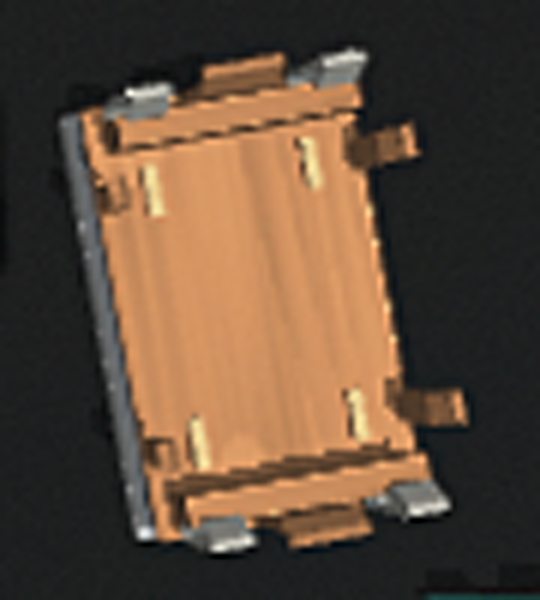

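View pics/caseh.png

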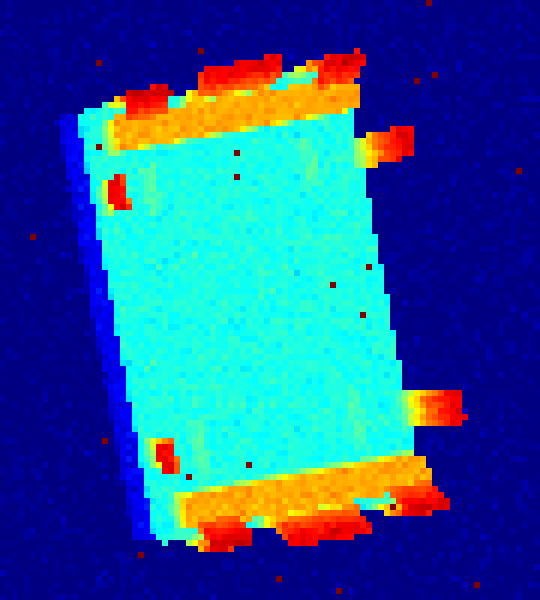

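The crop confirms it: a wooden case on a grey slab, with steel clips at its four corners, at (510,293) in the top picture. The floor height of 52 mm, the wall tops at 92 mm and the 206 x 129 mm size all match the given figures. Its centre is (495,-286) mm with yaw 8.3°. The tray is at (485,0) with yaw -11.6°, 152 x 62 mm. The cover is at (490,298.5) with yaw about -0.6°. I'll move to the tray first.

>>> apply_moves(
  series=[
    [[0,0,0],[0,0,0.1235]],
    [[0,0,0],[0,0,0.1235]],
    [[0,0,0],[0,0,0.1235]],
    [[0,0,0],[0,0,0.1235]],
    [[11.2,-36.8,0],[0,0,0]],
    [[11.2,-36.8,0],[0,0,0]],
    [[11.2,-36.8,0],[0,0,0]],
    [[11.2,-36.8,0],[0,0,0]],
    [[11.2,-36.8,0],[0,0,0]],
    [[11.2,-36.8,0],[0,0,0]],
    [[11.2,-36.8,0],[0,0,0]],
    [[11.2,-36.8,0],[0,0,0]],
  ],
  claw=1,
)

```text
t: 1.1
tool_pos: [0.3198, -0.3024, 0.4044]
orientation: [-3.125, 0.318, 0.0]
force: [0.8, 0.4, 0.6]
opening: 0.0929
gripper_force: 0.0
```

>>> apply_moves(
  series=[
    [[11.2,-36.8,0],[0,0,0]],
    [[11.2,-36.8,0],[0,0,0]],
    [[11.2,-36.8,0],[0,0,0]],
    [[11.2,-36.8,0],[0,0,0]],
    [[11.2,-36.8,0],[0,0,0]],
    [[11.2,-36.8,0],[0,0,0]],
    [[11.2,-36.8,0],[0,0,0]],
    [[11.2,-36.8,0],[0,0,0]],
    [[11.2,-36.8,0],[0,0,0]],
    [[0,0,30],[0,0,0]],
    [[0,0,30],[0,0,0]],
    [[0,0,0],[0,0,0]],
  ],
)

```text
t: 2.1
tool_pos: [0.4828, 0.0011, 0.3383]
orientation: [3.126, -0.314, -0.016]
force: [-1.6, 0.2, -2.0]
opening: 0.093
gripper_force: 0.0
```

```bash
cat >> h.py <<'E'
from scipy.spatial.transform import Rotation as Ro
def go(x,y,z,yawdeg):
    "mm target of grasp point (167 ahead of TCP): shift along tool axes after the turn, turn about tool z"
    s=robot.read_state(); R=Ro.from_rotvec(s['orientation']); M=R.as_matrix()
    yaw=np.arctan2(M[1,0],M[0,0]); turn=-(np.radians(yawdeg)-yaw)
    gp=s['tool_pos']*1000+M[:,2]*167
    c=np.radians(yawdeg); T=np.array([[np.cos(c),np.sin(c),0],[np.sin(c),-np.cos(c),0],[0,0,-1.]])
    print('t',round(s['t'],2),'gp',gp.round(1),'yaw',np.degrees(yaw).round(2),'tiltaxis',M[:,2].round(4),'turn',turn.round(4),'shift',(T.T@(np.array([x,y,z])-gp)).round(1),'F',s['force'].round(2),'open',round(s['opening']*1000,1),'grip',round(s['gripper_force'],1))
E
python3 -c "
from h import *
go(485.3,-.3,23,-11.6)"
```

```text
t 2.1 gp [481.1   1.3 171.3] yaw -11.47 tiltaxis [-0.01    0.001  -0.9999] turn 0.0022 shift [  4.5   0.7 148.3] F [-1.65  0.18 -1.97] open 93.0 grip 0.0
```

>>> apply_moves(
  series=[
    [[0,0,35],[0,0,0]],
    [[0,0,35],[0,0,0]],
    [[0,0,25],[0,0,0]],
    [[0,0,10],[0,0,0]],
    [[0,0,0],[0,0,0]],
    [[0,0,0],[0,0,0]],
    [[0,0,0],[0,0,0]],
  ],
)

```text
t: 2.68
tool_pos: [0.4859, -0.0003, 0.2422]
orientation: [-3.125, 0.318, -0.005]
force: [-0.6, -0.5, -0.0]
opening: 0.0932
gripper_force: 0.0
```

```bash
python3 -c "
from h import *
go(485.3,-.3,23,-11.6)"
```

```text
t 2.68 gp [ 4.865e+02 -4.000e-01  7.520e+01] yaw -11.61 tiltaxis [ 3.3e-03 -3.0e-04 -1.0e+00] turn -0.0001 shift [-1.2  0.1 52.2] F [-0.58 -0.5  -0.04] open 93.2 grip 0.0
```

>>> apply_moves(
  series=[
    [[-0.5,0,25],[0,0,0]],
    [[-0.5,0,20],[0,0,0]],
    [[0,0,7],[0,0,0]],
    [[0,0,0],[0,0,0]],
    [[0,0,0],[0,0,0]],
    [[0,0,0],[0,0,0]],
  ],
)

```text
t: 3.18
tool_pos: [0.4849, 0.0001, 0.1897]
orientation: [3.126, -0.317, 0.004]
force: [0.7, 0.7, 0.6]
opening: 0.093
gripper_force: 0.0
```

>>> apply_moves(
  series=[
    [[0,0,0],[0,0,0]],
    [[0,0,0],[0,0,0]],
    [[0,0,0],[0,0,0]],
    [[0,0,0],[0,0,0]],
    [[0,0,0],[0,0,0]],
    [[0,0,0],[0,0,0]],
    [[0,0,0],[0,0,0]],
    [[0,0,0],[0,0,0]],
    [[0,0,0],[0,0,0]],
    [[0,0,0],[0,0,0]],
  ],
  claw=0,
  newtons=35,
)

```text
t: 4.02
tool_pos: [0.4839, 0.0003, 0.1878]
orientation: [-3.125, 0.317, -0.0]
force: [-0.8, 2.5, 3.5]
opening: 0.0596
gripper_force: 35.0
```

```bash
python3 -c "
from h import *
go(495.1,-286.4,180,8.3)"
```

```text
t 4.02 gp [4.839e+02 3.000e-01 2.080e+01] yaw -11.58 tiltaxis [ 1.e-04  2.e-04 -1.e+00] turn -0.347 shift [ -30.3  285.3 -159.2] F [-0.83  2.47  3.53] open 59.6 grip 35.0
```

>>> apply_moves(
  series=[
    [[0,0,-3],[0,0,0]],
    [[0,0,-6],[0,0,0]],
    [[0,0,-10],[0,0,0]],
    [[0,0,-14],[0,0,0]],
    [[0,0,-17],[0,0,0]],
    [[0,0,-19],[0,0,0]],
    [[0,0,-19],[0,0,0]],
    [[0,0,-17],[0,0,0]],
    [[0,0,-14],[0,0,0]],
    [[0,0,-10],[0,0,0]],
    [[0,0,-6],[0,0,0]],
    [[0,0,-3],[0,0,0]],
  ],
)

```text
t: 5.02
tool_pos: [0.484, 0.0001, 0.3269]
orientation: [3.125, -0.317, 0.002]
force: [-0.5, 0.1, -3.7]
opening: 0.0596
gripper_force: 35.0
```

>>> apply_moves(
  series=[
    [[0,0,0],[0,0,-0.01]],
    [[0,0,0],[0,0,-0.025]],
    [[0,0,0],[0,0,-0.04]],
    [[0,0,0],[0,0,-0.05]],
    [[0,0,0],[0,0,-0.05]],
    [[0,0,0],[0,0,-0.05]],
    [[0,0,0],[0,0,-0.05]],
    [[0,0,0],[0,0,-0.037]],
    [[0,0,0],[0,0,-0.025]],
    [[0,0,0],[0,0,-0.01]],
    [[0,0,0],[0,0,0]],
    [[0,0,0],[0,0,0]],
  ],
)

```text
t: 6.02
tool_pos: [0.4837, 0.0002, 0.3254]
orientation: [-3.133, -0.226, 0.001]
force: [-0.4, 0.7, -3.8]
opening: 0.0602
gripper_force: 35.0
```

```bash
python3 - <<'E'
from h import *
go(495.1,-286.4,180,8.3)
im,d,K,D,E=cam('scene'); cv2.imwrite('pics/lift.png',cv2.resize(im[130:300,180:360],None,fx=4,fy=3.5)[:600,:720])
E
```

```text
t 6.02 gp [4.836e+02 2.000e-01 1.584e+02] yaw 8.27 tiltaxis [-7.e-04  1.e-04 -1.e+00] turn -0.0006 shift [-30.  285.3 -21.6] F [-0.41  0.73 -3.82] open 60.2 grip 35.0
```

View pics/lift.png

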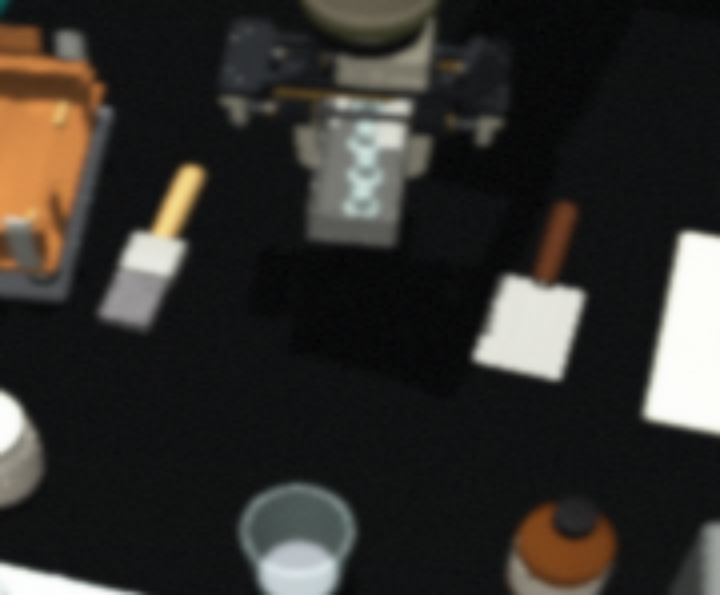

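The tray hangs level with all four stoppers in it, at about (360,170) in the crop. Carrying it over the case.

>>> apply_moves(
  series=[
    [[-0.4,4,0],[0,0,0]],
    [[-1.1,10,0],[0,0,0]],
    [[-1.9,17,0],[0,0,0]],
    [[-2.5,23,0],[0,0,0]],
    [[-3.1,28,0],[0,0,0]],
    [[-3.3,30,0],[0,0,0]],
    [[-3.4,30.5,0],[0,0,0]],
    [[-3.4,30.5,0],[0,0,0]],
    [[-3.3,30,0],[0,0,0]],
    [[-3.1,28,0],[0,0,0]],
    [[-2.5,23,0],[0,0,0]],
    [[-1.9,17,0],[0,0,0]],
  ],
)

```text
t: 7.07
tool_pos: [0.4926, -0.2754, 0.3258]
orientation: [3.133, 0.224, -0.0]
force: [-0.2, -0.6, -3.8]
opening: 0.0598
gripper_force: 35.0
```

>>> apply_moves(
  series=[
    [[-1.1,10,0],[0,0,0]],
    [[-0.4,4,0],[0,0,0]],
    [[0,0,0],[0,0,0]],
    [[0,0,0],[0,0,0]],
    [[0,0,0],[0,0,0]],
    [[0,0,0],[0,0,0]],
  ],
)

```text
t: 7.57
tool_pos: [0.494, -0.2854, 0.3257]
orientation: [-3.133, -0.229, 0.0]
force: [0.5, 0.1, -4.0]
opening: 0.0596
gripper_force: 35.0
```

```bash
python3 - <<'E'
from h import *
go(493.7,-286.6,73,8.3)
im,d,K,D,E=cam('top'); P=cloud(d,K,D,E); np.savez('over.npz',im=im,P=P)
cv2.imwrite('pics/over.png',cv2.resize(im[135:255,290:400],None,fx=5,fy=5))
E
```

```text
t 7.57 gp [ 494.  -285.3  158.7] yaw 8.37 tiltaxis [-1.e-04  3.e-04 -1.e+00] turn 0.0012 shift [-0.5  1.2 85.7] F [ 0.53  0.13 -3.95] open 59.6 grip 35.0
```

View pics/over.png

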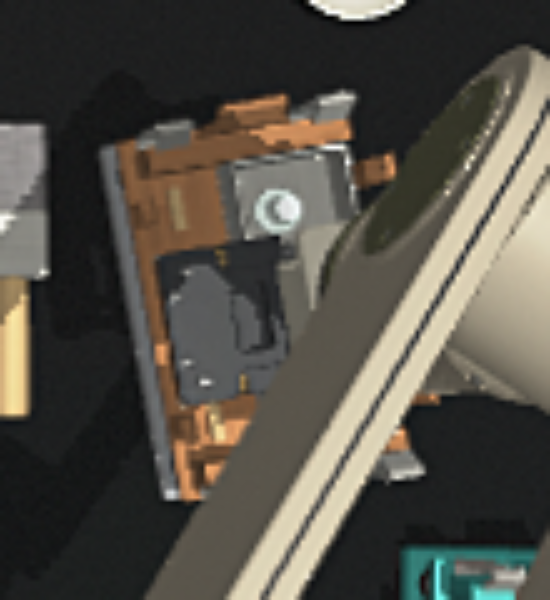

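The picture shows the tray end with one stopper near (280,210), lined up with the case end wall. Lowering it now.

>>> apply_moves(
  series=[
    [[-0.3,0.6,3],[0,0,0]],
    [[-0.2,0.6,6],[0,0,0]],
    [[0,0,9],[0,0,0]],
    [[0,0,12],[0,0,0]],
    [[0,0,13],[0,0,0]],
    [[0,0,13],[0,0,0]],
    [[0,0,11],[0,0,0]],
    [[0,0,8],[0,0,0]],
    [[0,0,5],[0,0,0]],
    [[0,0,2],[0,0,0]],
    [[0,0,1],[0,0,0]],
    [[0,0,0],[0,0,0]],
  ],
)

```text
t: 8.62
tool_pos: [0.4937, -0.2878, 0.2431]
orientation: [3.133, 0.227, 0.001]
force: [0.3, 0.3, -3.5]
opening: 0.0596
gripper_force: 35.0
```

```bash
python3 -c "
from h import *
go(493.7,-286.6,72,8.3)"
```

```text
t 8.62 gp [ 493.8 -287.9   76.1] yaw 8.3 tiltaxis [ 5.e-04 -4.e-04 -1.e+00] turn -0.0 shift [ 0.1 -1.3  4.1] F [ 0.3   0.32 -3.51] open 59.6 grip 35.0
```

>>> apply_moves(
  series=[
    [[0,-0.6,1.5],[0,0,0]],
    [[0,-0.5,1.2],[0,0,0]],
    [[0,0,1],[0,0,0]],
    [[0,0,1],[0,0,0]],
    [[0,0,0.5],[0,0,0]],
    [[0,0,0],[0,0,0]],
    [[0,0,0],[0,0,0]],
  ],
)

```text
t: 9.2
tool_pos: [0.4936, -0.2866, 0.2381]
orientation: [3.133, 0.227, 0.001]
force: [-0.1, 0.1, 1.5]
opening: 0.0599
gripper_force: 35.0
```

```bash
python3 -c "
from h import *
go(493.7,-286.6,72,8.3)"
```

```text
t 9.2 gp [ 493.7 -286.7   71.1] yaw 8.3 tiltaxis [ 8.e-04 -3.e-04 -1.e+00] turn -0.0 shift [-0.  -0.1 -0.9] F [-0.12  0.09  1.48] open 59.9 grip 35.0
```

>>> apply_moves(
  series=[
    [[0,0,0],[0,0,0]],
    [[0,0,0],[0,0,0]],
    [[0,0,0],[0,0,0]],
    [[0,0,0],[0,0,0]],
    [[0,0,0],[0,0,0]],
    [[0,0,0],[0,0,0]],
  ],
  claw=0.9,
)

```text
t: 9.7
tool_pos: [0.4934, -0.2866, 0.2375]
orientation: [-3.133, -0.227, 0.0]
force: [0.2, 0.8, 0.4]
opening: 0.0831
gripper_force: 0.0
```

>>> apply_moves(
  series=[
    [[0,0,-5],[0,0,0]],
    [[0,0,-15],[0,0,0]],
    [[0,0,-25],[0,0,0]],
    [[0,0,-35],[0,0,0]],
    [[0,0,-40],[0,0,0]],
    [[0,0,-30],[0,0,0]],
    [[0,0,0],[0,0,0]],
    [[0,0,0],[0,0,0]],
  ],
)

```text
t: 10.37
tool_pos: [0.494, -0.287, 0.391]
orientation: [3.13, 0.227, 0.007]
force: [-0.1, 0.3, -0.6]
opening: 0.0832
gripper_force: 0.0
```

```bash
python3 -c "
from h import *
go(489.9,298.6,120,-0.5)"
```

```text
t 10.37 gp [ 494.8 -287.5  224. ] yaw 8.3 tiltaxis [ 0.0049 -0.0034 -1.    ] turn 0.1535 shift [ -10.  -586.1  104. ] F [-0.11  0.28 -0.6 ] open 83.2 grip 0.0
```

>>> apply_moves(
  series=[
    [[0,0,0],[0,0,0.077]],
    [[0,0,0],[0,0,0.077]],
    [[-0.7,-39,0],[0,0,0]],
    [[-0.7,-39,0],[0,0,0]],
    [[-0.7,-39,0],[0,0,0]],
    [[-0.7,-39,0],[0,0,0]],
    [[-0.7,-39,0],[0,0,0]],
    [[-0.7,-39,0],[0,0,0]],
    [[-0.7,-39,0],[0,0,0]],
    [[-0.7,-39,0],[0,0,0]],
    [[-0.7,-39,0],[0,0,0]],
    [[-0.7,-39,0],[0,0,0]],
  ],
  claw=0.7,
)

```text
t: 11.37
tool_pos: [0.489, 0.1053, 0.3859]
orientation: [3.141, -0.015, -0.004]
force: [-0.1, -0.9, 0.1]
opening: 0.0655
gripper_force: 0.0
```

>>> apply_moves(
  series=[
    [[-0.7,-39,0],[0,0,0]],
    [[-0.7,-39,0],[0,0,0]],
    [[-0.7,-39,0],[0,0,0]],
    [[-0.7,-39,0],[0,0,0]],
    [[-0.7,-39,0],[0,0,0]],
    [[0,0,40],[0,0,0]],
    [[0,0,40],[0,0,0]],
    [[0,0,20],[0,0,0]],
    [[0,0,0],[0,0,0]],
    [[0,0,0],[0,0,0]],
    [[0,0,0],[0,0,0]],
  ],
)

```text
t: 12.28
tool_pos: [0.4887, 0.2986, 0.2887]
orientation: [-3.141, 0.015, -0.001]
force: [0.4, 0.4, 0.2]
opening: 0.0654
gripper_force: 0.0
```

```bash
python3 - <<'E'
from h import *
go(489.9,298.6,21,-0.5)
f=np.load('top0.npz'); P=np.load('P.npy')
b=P[175:230,125:150]; r=b[(b[...,2]>.026)&(b[...,2]<.04)]; print('rib',len(r),cv2.minAreaRect((r[:,:2]*1000).astype(np.float32)),r.mean(0)*1000)
im,d,K,D,E=cam('top'); P=cloud(d,K,D,E); b=P[145:245,300:390]; h=b[...,2]
for lo,hi in((.078,.088),(.0885,.098),(.105,.13)):
    s=(h>lo)&(h<hi); q=b[s]; print(lo,s.sum(),q.mean(0).round(4),cv2.minAreaRect((q[:,:2]*1000).astype(np.float32)))
cv2.imwrite('pics/in.png',cv2.resize(im[145:245,300:390],None,fx=5,fy=5,interpolation=cv2.INTER_CUBIC))
E
```

```text
t 12.28 gp [488.8 298.6 121.7] yaw -0.54 tiltaxis [ 9.e-04  5.e-04 -1.e+00] turn -0.0007 shift [  1.1   0.  100.7] F [0.43 0.4  0.18] open 65.4 grip 0.0
rib 137 ((489.3775329589844, 297.2971496582031), (17.92171287536621, 62.54533004760742), 89.71500396728516) [489.78473779 296.47511446  31.98292635]
0.078 371 [ 0.4917 -0.2876  0.084 ] ((494.1615295410156, -286.6054992675781), (207.43309020996094, 120.90694427490234), 10.610441207885742)
0.0885 458 [ 0.4943 -0.2874  0.0917] ((495.22509765625, -286.02783203125), (207.18409729003906, 125.41182708740234), 9.550535202026367)
0.105 304 [ 0.4944 -0.291   0.1131] ((495.0771789550781, -286.6456298828125), (216.24468994140625, 139.10623168945312), 8.481733322143555)
```

View pics/in.png

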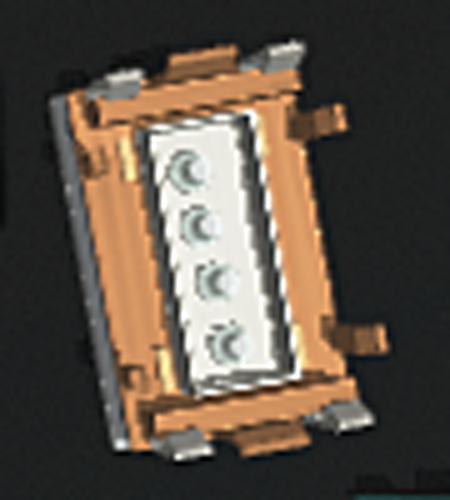

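The picture shows the tray seated in the case, between the strips, with all four stoppers standing. Next I'll grip the cover's rib.

>>> apply_moves(
  series=[
    [[0.5,0,35],[0,0,0]],
    [[0.5,0,30],[0,0,0]],
    [[0,0,18],[0,0,0]],
    [[0,0,8],[0,0,0]],
    [[0,0,2],[0,0,0]],
    [[0,0,0],[0,0,0]],
    [[0,0,0],[0,0,0]],
    [[0,0,0],[0,0,0]],
  ],
)

```text
t: 13.0
tool_pos: [0.4903, 0.299, 0.1969]
orientation: [-3.14, 0.014, -0.005]
force: [-0.4, 0.8, -0.3]
opening: 0.0651
gripper_force: 0.0
```

>>> apply_moves(
  series=[
    [[0,0,0],[0,0,0]],
    [[0,0,0],[0,0,0]],
    [[0,0,0],[0,0,0]],
    [[0,0,0],[0,0,0]],
    [[0,0,0],[0,0,0]],
    [[0,0,0],[0,0,0]],
    [[0,0,0],[0,0,0]],
    [[0,0,0],[0,0,0]],
    [[0,0,0],[0,0,0]],
    [[0,0,0],[0,0,0]],
    [[0,0,0],[0,0,0]],
    [[0,0,0],[0,0,0]],
  ],
  claw=0,
  newtons=35,
)

```text
t: 14.0
tool_pos: [0.4892, 0.2985, 0.1944]
orientation: [3.142, -0.014, -0.0]
force: [0.3, 0.8, 0.1]
opening: 0.0155
gripper_force: 35.0
```

```bash
python3 -c "
from h import *
go(495.1,-286.4,170,8.3)"
```

```text
t 14.0 gp [489.2 298.5  27.4] yaw -0.53 tiltaxis [-1.e-04 -0.e+00 -1.e+00] turn -0.1541 shift [ -78.6  579.7 -142.6] F [0.25 0.8  0.07] open 15.5 grip 35.0
```

>>> apply_moves(
  series=[
    [[0,0,-3],[0,0,0]],
    [[0,0,-6],[0,0,0]],
    [[0,0,-10],[0,0,0]],
    [[0,0,-14],[0,0,-0.014]],
    [[0,0,-18],[0,0,-0.03]],
    [[0,0,-21],[0,0,-0.03]],
    [[0,0,-21],[0,0,-0.03]],
    [[0,0,-18],[0,0,-0.03]],
    [[0,0,-14],[0,0,-0.02]],
    [[0,0,-10],[0,0,0]],
    [[0,0,-6],[0,0,0]],
    [[0,0,-4],[0,0,0]],
  ],
)

```text
t: 15.0
tool_pos: [0.4893, 0.2986, 0.3407]
orientation: [-3.133, -0.226, -0.002]
force: [-0.1, 0.2, -1.8]
opening: 0.0157
gripper_force: 35.0
```

>>> apply_moves(
  series=[
    [[-0.7,5,0],[0,0,0]],
    [[-1.8,13,0],[0,0,0]],
    [[-3,22,0],[0,0,0]],
    [[-4,30,0],[0,0,0]],
    [[-5,36.7,0],[0,0,0]],
    [[-5,36.7,0],[0,0,0]],
    [[-5,36.7,0],[0,0,0]],
    [[-5,36.7,0],[0,0,0]],
    [[-5,36.7,0],[0,0,0]],
    [[-5,36.7,0],[0,0,0]],
    [[-5,36.7,0],[0,0,0]],
    [[-5,36.7,0],[0,0,0]],
  ],
)

```text
t: 16.0
tool_pos: [0.4914, -0.0709, 0.3383]
orientation: [-3.133, -0.226, 0.003]
force: [0.1, -0.1, -1.1]
opening: 0.0155
gripper_force: 35.0
```

>>> apply_moves(
  series=[
    [[-5,36.7,0],[0,0,0]],
    [[-5,36.7,0],[0,0,0]],
    [[-5,36.7,0],[0,0,0]],
    [[-5,36.7,0],[0,0,0]],
    [[-4,30,0],[0,0,0]],
    [[-3,22,0],[0,0,0]],
    [[-1.8,13,0],[0,0,0]],
    [[-0.7,5,0],[0,0,0]],
    [[0,0,0],[0,0,0]],
    [[0,0,0],[0,0,0]],
    [[0,0,0],[0,0,0]],
    [[0,0,0],[0,0,0]],
  ],
)

```text
t: 17.0
tool_pos: [0.4951, -0.2859, 0.3395]
orientation: [-3.133, -0.23, -0.0]
force: [-0.1, 0.2, -2.2]
opening: 0.0158
gripper_force: 35.0
```

```bash
python3 - <<'E'
from h import *
go(495.1,-286.4,170,8.3)
im,d,K,D,E=cam('scene'); cv2.imwrite('pics/cov.png',cv2.resize(im[100:250,120:290],None,fx=4,fy=4))
E
```

```text
t 17.0 gp [ 495.1 -285.8  172.5] yaw 8.39 tiltaxis [-0.e+00  3.e-04 -1.e+00] turn 0.0016 shift [-0.   0.6  2.5] F [-0.08  0.24 -2.18] open 15.8 grip 35.0
```

View pics/cov.png

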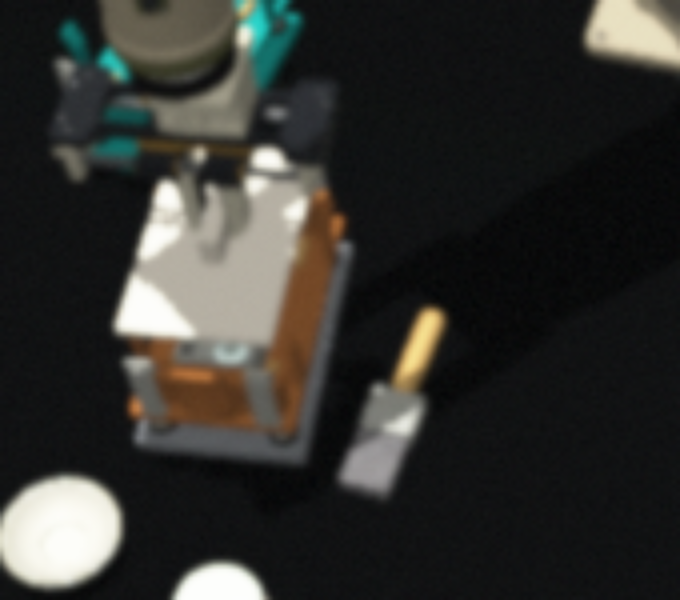

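The cover hangs level over the case, aligned with it, at about (220,240) in the crop. Lowering it until it rests on the clip slopes.

>>> apply_moves(
  series=[
    [[0,0.3,3],[0,0,0]],
    [[0,0.3,6],[0,0,0]],
    [[0,0,8],[0,0,0]],
    [[0,0,7],[0,0,0]],
    [[0,0,5],[0,0,0]],
    [[0,0,3],[0,0,0]],
    [[0,0,1],[0,0,0]],
    [[0,0,0],[0,0,0]],
    [[0,0,0],[0,0,0]],
  ],
)

```text
t: 17.8
tool_pos: [0.495, -0.2879, 0.3067]
orientation: [3.133, 0.227, 0.0]
force: [0.6, -0.6, -2.7]
opening: 0.0159
gripper_force: 35.0
```

>>> apply_moves(
  series=[
    [[0,0,1],[0,0,0]],
    [[0,0,1],[0,0,0]],
    [[0,0,0],[0,0,0]],
    [[0,0,0],[0,0,0]],
  ],
)

```text
t: 18.13
tool_pos: [0.4949, -0.2878, 0.3046]
orientation: [3.133, 0.227, 0.0]
force: [0.7, -0.3, -1.7]
opening: 0.0155
gripper_force: 35.0
```

```bash
python3 - <<'E'
from h import *
go(495.1,-286.4,137,8.3)
E
```

```text
t 18.13 gp [ 495.  -287.8  137.6] yaw 8.29 tiltaxis [ 1.e-04 -1.e-04 -1.e+00] turn -0.0001 shift [ 0.4 -1.4  0.6] F [ 0.7  -0.29 -1.74] open 15.5 grip 35.0
```

>>> apply_moves(
  series=[
    [[0,-1.3,1],[0,0,0]],
    [[0,0,1],[0,0,0]],
    [[0,0,0],[0,0,0]],
    [[0,0,0],[0,0,0]],
  ],
)

```text
t: 18.47
tool_pos: [0.4947, -0.2865, 0.3025]
orientation: [-3.133, -0.227, 0.0]
force: [-0.0, 0.3, -1.7]
opening: 0.0157
gripper_force: 35.0
```

>>> apply_moves(
  series=[
    [[0,0,1],[0,0,0]],
    [[0,0,1],[0,0,0]],
    [[0,0,0],[0,0,0]],
    [[0,0,0],[0,0,0]],
  ],
)

```text
t: 18.8
tool_pos: [0.4948, -0.2865, 0.3008]
orientation: [3.133, 0.227, 0.0]
force: [-1.6, 1.3, 0.3]
opening: 0.0159
gripper_force: 35.0
```

```bash
python3 - <<'E'
from h import *
go(495.1,-286.4,137,8.3)
E
```

```text
t 18.8 gp [ 494.8 -286.6  133.8] yaw 8.3 tiltaxis [ 2.e-04 -1.e-04 -1.e+00] turn -0.0001 shift [ 0.3 -0.1 -3.2] F [-1.62  1.29  0.3 ] open 15.9 grip 35.0
```

Contact. Releasing and retreating upward.

>>> apply_moves(
  series=[
    [[0,0,0],[0,0,0]],
    [[0,0,0],[0,0,0]],
    [[0,0,0],[0,0,0]],
    [[0,0,0],[0,0,0]],
    [[0,0,-10],[0,0,0]],
    [[0,0,-30],[0,0,0]],
    [[0,0,-35],[0,0,0]],
    [[0,0,0],[0,0,0]],
    [[0,0,0],[0,0,0]],
  ],
  claw=0.4,
)

```text
t: 19.55
tool_pos: [0.4955, -0.2871, 0.3796]
orientation: [3.129, 0.227, 0.008]
force: [-0.8, -0.2, -0.7]
opening: 0.0373
gripper_force: 0.0
```

>>> apply_moves(
  series=[
    [[-40,0,0],[0,0,0]],
    [[-40,0,0],[0,0,0]],
    [[-40,0,0],[0,0,0]],
    [[-20,0,0],[0,0,0]],
    [[0,0,0],[0,0,0]],
    [[0,0,0],[0,0,0]],
  ],
  claw=0,
)

```text
t: 20.05
tool_pos: [0.3553, -0.3068, 0.3751]
orientation: [-3.133, -0.224, 0.0]
force: [-0.1, 0.1, -0.1]
opening: 0.0029
gripper_force: 0.0
```

```bash
cat >> h.py <<'E'
def corners(cx=495.1,cy=-286.4,yaw=8.3):
    "cover plate: centre, yaw from white mask and heights at corners (top face)"
    im,d,K,D,E=cam('top'); P=cloud(d,K,D,E)*1000
    c,s=np.cos(np.radians(yaw)),np.sin(np.radians(yaw))
    X=(P[...,0]-cx)*c+(P[...,1]-cy)*s; Y=-(P[...,0]-cx)*s+(P[...,1]-cy)*c
    hsv=cv2.cvtColor(im,cv2.COLOR_BGR2HSV); w=(hsv[...,1]<60)&(hsv[...,2]>60)&(P[...,2]>80)&(P[...,2]<125)
    p=[]
    for i,(a,b) in enumerate(((-1,-1),(-1,1),(1,-1),(1,1))):
        m=w&(abs(X-a*76)<9)&(abs(Y-b*42)<9); print(i,m.sum(),np.median(P[m][:,2]).round(1) if m.any() else None,end=' | ')
    m=w&(abs(X)<110)&(abs(Y)<70); 
    q=np.c_[X[m],Y[m]].astype(np.float32); print('cover rel case',cv2.minAreaRect(q))
    return im
E
python3 - <<'E'
from h import *
go(495.1,-286.4,137,8.3)
im=corners(); cv2.imwrite('pics/laid.png',cv2.resize(im[145:245,300:390],None,fx=5,fy=5,interpolation=cv2.INTER_CUBIC))
E
```

```text
t 20.05 gp [ 355.3 -306.7  208.1] yaw 8.18 tiltaxis [-1.e-04  4.e-04 -1.e+00] turn -0.0021 shift [1.412e+02 1.000e-01 7.110e+01] F [-0.11  0.13 -0.14] open 2.9 grip 0.0
0 43 112.0 | 1 45 111.8 | 2 46 112.5 | 3 47 111.8 | cover rel case ((0.0688934326171875, -2.5546951293945312), (207.69078063964844, 119.11832427978516), 0.6891156435012817)
```

View pics/laid.png

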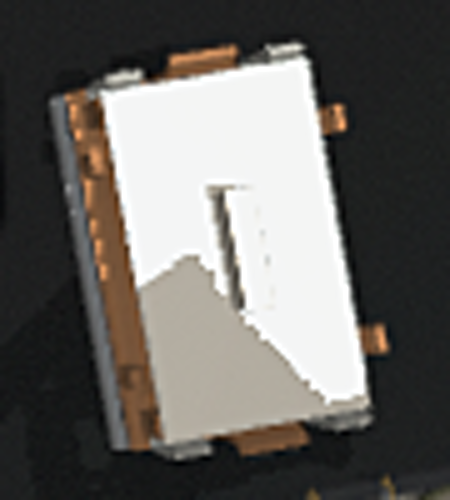

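The cover lies level on the clip slopes, its top at 112 mm at all four corners, inside the guides. Moving to corner 0 with the fingers shut.

>>> apply_moves(
  series=[
    [[31,21,0],[0,0,0]],
    [[31,21,0],[0,0,0]],
    [[0,0,30],[0,0,0]],
    [[0,0,25],[0,0,0]],
    [[0,0,12],[0,0,0]],
    [[0,0,4],[0,0,0]],
    [[0,0,0],[0,0,0]],
    [[0,0,0],[0,0,0]],
    [[0,0,0],[0,0,0]],
  ],
  claw=0,
)

```text
t: 20.85
tool_pos: [0.4241, -0.3397, 0.3065]
orientation: [3.131, 0.227, 0.003]
force: [-1.0, -0.4, 0.5]
opening: 0.0007
gripper_force: 0.0
```

```bash
python3 - <<'E'
from h import *
go(423,-339.4,131,8.3)
E
```

```text
t 20.85 gp [ 424.5 -340.   139.5] yaw 8.3 tiltaxis [ 0.0021 -0.002  -1.    ] turn 0.0 shift [-1.4 -0.8  8.5] F [-0.95 -0.45  0.54] open 0.7 grip 0.0
```

>>> apply_moves(
  series=[
    [[-1,0,3],[0,0,0]],
    [[0,0,3],[0,0,0]],
    [[0,0,3],[0,0,0]],
    [[0,0,2],[0,0,0]],
    [[0,0,2],[0,0,0]],
    [[0,0,2],[0,0,0]],
    [[0,0,2],[0,0,0]],
    [[0,0,2],[0,0,0]],
    [[0,0,0],[0,0,0]],
  ],
)

```text
t: 21.6
tool_pos: [0.4234, -0.3399, 0.287]
orientation: [3.131, 0.227, 0.004]
force: [1.2, 2.1, 10.3]
opening: 0.0006
gripper_force: 5.1
```

>>> apply_moves(
  series=[
    [[0,0,2],[0,0,0]],
    [[0,0,2],[0,0,0]],
    [[0,0,1],[0,0,0]],
    [[0,0,0],[0,0,0]],
  ],
)

```text
t: 21.93
tool_pos: [0.4238, -0.34, 0.2829]
orientation: [3.131, 0.227, 0.006]
force: [1.6, 2.6, 14.1]
opening: 0.0006
gripper_force: 6.8
```

```bash
python3 - <<'E'
from h import *
go(423,-339.4,101,8.3)
E
```

```text
t 21.93 gp [ 424.5 -340.4  115.9] yaw 8.3 tiltaxis [ 0.0041 -0.0026 -1.    ] turn 0.0 shift [-1.3 -1.2 14.9] F [ 1.64  2.61 14.14] open 0.6 grip 6.8
```

>>> apply_moves(
  series=[
    [[0,0,1.5],[0,0,0]],
    [[0,0,1.5],[0,0,0]],
    [[0,0,0],[0,0,0]],
  ],
)

```text
t: 22.18
tool_pos: [0.4236, -0.3402, 0.2794]
orientation: [3.13, 0.227, 0.006]
force: [3.2, -0.8, 9.3]
opening: 0.0004
gripper_force: 4.5
```

>>> apply_moves(
  series=[
    [[0,0,1.5],[0,0,0]],
    [[0,0,1.5],[0,0,0]],
    [[0,0,0],[0,0,0]],
  ],
)

```text
t: 22.43
tool_pos: [0.4237, -0.3402, 0.2768]
orientation: [3.13, 0.227, 0.006]
force: [1.9, 1.5, 12.9]
opening: 0.0004
gripper_force: 6.5
```

>>> apply_moves(
  series=[
    [[0,0,1.5],[0,0,0]],
    [[0,0,1],[0,0,0]],
    [[0,0,0],[0,0,0]],
  ],
)

```text
t: 22.68
tool_pos: [0.4238, -0.3403, 0.2749]
orientation: [3.13, 0.227, 0.006]
force: [-0.8, 2.6, 17.0]
opening: 0.0004
gripper_force: 8.1
```

The force dropped from 14 N to 9 N at 93 mm and then rose again with depth at an unchanged height in the case, so corner 0 probably snapped. Lifting and going to corner 1.

>>> apply_moves(
  series=[
    [[0,0,-10],[0,0,0]],
    [[0,0,-20],[0,0,0]],
    [[0,-30,-15],[0,0,0]],
    [[0,-30,0],[0,0,0]],
    [[0,-24,0],[0,0,0]],
    [[0,0,4],[0,0,0]],
    [[0,0,0],[0,0,0]],
    [[0,0,0],[0,0,0]],
  ],
)

```text
t: 23.35
tool_pos: [0.4104, -0.2565, 0.3127]
orientation: [3.133, 0.228, -0.001]
force: [-0.0, -0.1, -1.0]
opening: 0.0005
gripper_force: 0.0
```

```bash
python3 - <<'E'
from h import *
go(411,-256.2,131,8.3)
corners()
E
```

```text
t 23.35 gp [ 410.3 -256.5  145.7] yaw 8.32 tiltaxis [-5.e-04 -1.e-04 -1.e+00] turn 0.0003 shift [ 0.7 -0.2 14.7] F [-0.04 -0.05 -0.96] open 0.5 grip 0.0
0 0 None | 1 0 None | 2 44 111.0 | 3 40 122.2 | cover rel case ((18.319557189941406, -1.1132583618164062), (113.44843292236328, 172.5460205078125), 89.81340789794922)
```

>>> apply_moves(
  series=[
    [[0,0,6],[0,0,0]],
    [[0,0,5],[0,0,0]],
    [[0,0,3],[0,0,0]],
    [[0,0,3],[0,0,0]],
    [[0,0,2],[0,0,0]],
    [[0,0,2],[0,0,0]],
    [[0,0,2],[0,0,0]],
    [[0,0,2],[0,0,0]],
    [[0,0,0],[0,0,0]],
  ],
)

```text
t: 24.15
tool_pos: [0.4106, -0.2563, 0.2879]
orientation: [3.133, 0.227, 0.0]
force: [0.9, 0.9, 2.1]
opening: 0.0002
gripper_force: 1.0
```

>>> apply_moves(
  series=[
    [[0,0,1.5],[0,0,0]],
    [[0,0,1.5],[0,0,0]],
    [[0,0,0],[0,0,0]],
  ],
)

```text
t: 24.4
tool_pos: [0.4106, -0.2564, 0.2851]
orientation: [3.133, 0.227, 0.001]
force: [-0.1, 1.7, 4.7]
opening: 0.0004
gripper_force: 2.4
```

>>> apply_moves(
  series=[
    [[0,0,1.5],[0,0,0]],
    [[0,0,1.5],[0,0,0]],
    [[0,0,0],[0,0,0]],
  ],
)

```text
t: 24.65
tool_pos: [0.4106, -0.2566, 0.282]
orientation: [3.133, 0.227, 0.0]
force: [1.5, 0.3, 2.3]
opening: 0.0005
gripper_force: 1.2
```

>>> apply_moves(
  series=[
    [[0,0,1.5],[0,0,0]],
    [[0,0,1.5],[0,0,0]],
    [[0,0,0],[0,0,0]],
  ],
)

```text
t: 24.9
tool_pos: [0.4106, -0.2566, 0.2793]
orientation: [3.133, 0.227, 0.001]
force: [-1.0, 0.7, 7.8]
opening: 0.0005
gripper_force: 3.6
```

>>> apply_moves(
  series=[
    [[0,0,1.5],[0,0,0]],
    [[0,0,1.5],[0,0,0]],
    [[0,0,0],[0,0,0]],
  ],
)

```text
t: 25.15
tool_pos: [0.4107, -0.2566, 0.2768]
orientation: [3.133, 0.227, 0.001]
force: [-2.2, 2.2, 11.6]
opening: 0.0004
gripper_force: 5.8
```

>>> apply_moves(
  series=[
    [[0,0,1.5],[0,0,0]],
    [[0,0,1.5],[0,0,0]],
    [[0,0,0],[0,0,0]],
  ],
)

```text
t: 25.4
tool_pos: [0.4107, -0.2566, 0.2742]
orientation: [3.132, 0.227, 0.001]
force: [-4.9, 3.4, 16.4]
opening: 0.0005
gripper_force: 8.1
```

>>> apply_moves(
  series=[
    [[0,0,1.5],[0,0,0]],
    [[0,0,1.5],[0,0,0]],
    [[0,0,0],[0,0,0]],
  ],
)

```text
t: 25.65
tool_pos: [0.4108, -0.2566, 0.2717]
orientation: [3.132, 0.227, 0.001]
force: [-6.1, 4.7, 20.0]
opening: 0.0006
gripper_force: 10.3
```

>>> apply_moves(
  series=[
    [[0,0,-15],[0,0,0]],
    [[0,0,-20],[0,0,0]],
    [[20,0,-15],[0,0,0]],
    [[35,0,0],[0,0,0]],
    [[40,0,0],[0,0,0]],
    [[35,0,0],[0,0,0]],
    [[28,0,0],[0,0,0]],
    [[0,0,0],[0,0,0]],
    [[0,0,0],[0,0,0]],
    [[0,0,0],[0,0,0]],
  ],
)

```text
t: 26.48
tool_pos: [0.5663, -0.2335, 0.3189]
orientation: [-3.133, -0.228, 0.003]
force: [-0.5, 0.0, -0.8]
opening: 0.0003
gripper_force: 0.0
```

```bash
python3 - <<'E'
from h import *
go(567.2,-233.4,131,8.3)
im=corners(); cv2.imwrite('pics/c3.png',cv2.resize(im[145:245,300:390],None,fx=5,fy=5,interpolation=cv2.INTER_CUBIC))
E
```

```text
t 26.48 gp [ 566.  -233.4  151.9] yaw 8.31 tiltaxis [-2.1e-03  6.0e-04 -1.0e+00] turn 0.0002 shift [ 1.2  0.2 20.9] F [-0.49  0.04 -0.82] open 0.3 grip 0.0
0 27 96.9 | 1 43 96.7 | 2 0 None | 3 0 None | cover rel case ((-30.278778076171875, 0.9773941040039062), (147.7189178466797, 113.8868637084961), 0.4812960624694824)
```

Corners 0 and 1 are down (96.9 and 96.7 mm, down from 112). Pressing corner 3.

>>> apply_moves(
  series=[
    [[1,0,6],[0,0,0]],
    [[0,0,6],[0,0,0]],
    [[0,0,4],[0,0,0]],
    [[0,0,3],[0,0,0]],
    [[0,0,2],[0,0,0]],
    [[0,0,2],[0,0,0]],
    [[0,0,2],[0,0,0]],
    [[0,0,2],[0,0,0]],
    [[0,0,0],[0,0,0]],
  ],
)

```text
t: 27.28
tool_pos: [0.5677, -0.2335, 0.2931]
orientation: [3.133, 0.227, -0.001]
force: [-4.0, 0.5, 3.7]
opening: 0.0002
gripper_force: 2.2
```

>>> apply_moves(
  series=[
    [[0,0,1.5],[0,0,0]],
    [[0,0,1.5],[0,0,0]],
    [[0,0,0],[0,0,0]],
  ],
)

```text
t: 27.53
tool_pos: [0.5678, -0.2336, 0.2906]
orientation: [3.133, 0.227, 0.0]
force: [-4.6, 0.7, 7.0]
opening: 0.0005
gripper_force: 3.7
```

>>> apply_moves(
  series=[
    [[0,0,1.5],[0,0,0]],
    [[0,0,1.5],[0,0,0]],
    [[0,0,0],[0,0,0]],
  ],
)

```text
t: 27.78
tool_pos: [0.5679, -0.2337, 0.2881]
orientation: [3.133, 0.227, 0.0]
force: [-6.1, 0.5, 9.5]
opening: 0.0004
gripper_force: 5.3
```

>>> apply_moves(
  series=[
    [[0,0,1.5],[0,0,0]],
    [[0,0,1.5],[0,0,0]],
    [[0,0,0],[0,0,0]],
  ],
)

```text
t: 28.03
tool_pos: [0.5679, -0.2338, 0.2856]
orientation: [3.132, 0.227, 0.001]
force: [-6.9, -0.2, 13.8]
opening: 0.0006
gripper_force: 6.7
```

>>> apply_moves(
  series=[
    [[0,0,1.5],[0,0,0]],
    [[0,0,1.5],[0,0,0]],
    [[0,0,0],[0,0,0]],
  ],
)

```text
t: 28.28
tool_pos: [0.568, -0.2339, 0.2832]
orientation: [3.132, 0.227, 0.001]
force: [-8.8, 1.0, 15.2]
opening: 0.0006
gripper_force: 8.4
```

>>> apply_moves(
  series=[
    [[0,0,1.5],[0,0,0]],
    [[0,0,1.5],[0,0,0]],
    [[0,0,0],[0,0,0]],
  ],
)

```text
t: 28.53
tool_pos: [0.568, -0.234, 0.2807]
orientation: [3.132, 0.227, 0.002]
force: [-10.4, 0.8, 19.9]
opening: 0.0003
gripper_force: 10.1
```

>>> apply_moves(
  series=[
    [[0,0,1.5],[0,0,0]],
    [[0,0,1.5],[0,0,0]],
    [[0,0,0],[0,0,0]],
  ],
)

```text
t: 28.78
tool_pos: [0.5681, -0.2341, 0.2782]
orientation: [3.131, 0.227, 0.002]
force: [-11.7, 1.1, 22.4]
opening: 0.0003
gripper_force: 11.3
```

>>> apply_moves(
  series=[
    [[0,0,1.5],[0,0,0]],
    [[0,0,1.5],[0,0,0]],
    [[0,0,0],[0,0,0]],
  ],
)

```text
t: 29.03
tool_pos: [0.5681, -0.2342, 0.2757]
orientation: [3.131, 0.227, 0.002]
force: [-13.7, 2.5, 25.7]
opening: 0.0004
gripper_force: 13.1
```

The force is 25.7 N and the corner has not snapped. The -13.7 N along x shows the finger dragging the cover against the clip. I'll ease the tool back along x before going deeper.

>>> apply_moves(
  series=[
    [[-1,0,0],[0,0,0]],
    [[-1,0,0],[0,0,0]],
    [[-1,0,0],[0,0,0]],
    [[0,0,0],[0,0,0]],
  ],
)

```text
t: 29.37
tool_pos: [0.5662, -0.2346, 0.2757]
orientation: [3.13, 0.227, 0.009]
force: [1.8, -1.9, 9.6]
opening: 0.0
gripper_force: 4.4
```

```bash
python3 - <<'E'
from h import *
go(567.2,-233.4,104,8.3)
E
```

```text
t 29.37 gp [ 567.3 -235.1  108.7] yaw 8.29 tiltaxis [ 0.0061 -0.003  -1.    ] turn -0.0001 shift [ 0.2 -1.7  4.7] F [ 1.81 -1.92  9.64] open 0.0 grip 4.4
```

It snapped: the force fell to 9.6 N at the same height. A little more to confirm, then corner 2.

>>> apply_moves(
  series=[
    [[0,0,1.5],[0,0,0]],
    [[0,0,1.5],[0,0,0]],
    [[0,0,0],[0,0,0]],
  ],
)

```text
t: 29.62
tool_pos: [0.5663, -0.2346, 0.2724]
orientation: [3.13, 0.227, 0.009]
force: [-1.4, -0.0, 15.9]
opening: 0.0006
gripper_force: 8.0
```

>>> apply_moves(
  series=[
    [[0,0,-15],[0,0,0]],
    [[0,0,-20],[0,0,0]],
    [[0,28,-5],[0,0,0]],
    [[0,28,0],[0,0,0]],
    [[0,28,0],[0,0,0]],
    [[0,0,0],[0,0,0]],
    [[0,0,0],[0,0,0]],
    [[0,0,0],[0,0,0]],
  ],
)

```text
t: 30.28
tool_pos: [0.5769, -0.3166, 0.3085]
orientation: [-3.132, -0.227, 0.0]
force: [0.5, -0.1, -0.4]
opening: 0.0006
gripper_force: 0.0
```

```bash
python3 - <<'E'
from h import *
go(579.3,-316.6,121,8.3)
corners()
E
```

```text
t 30.28 gp [ 576.9 -316.4  141.5] yaw 8.28 tiltaxis [-4.e-04  9.e-04 -1.e+00] turn -0.0004 shift [ 2.4  0.5 20.5] F [ 0.48 -0.12 -0.41] open 0.6 grip 0.0
0 13 95.4 | 1 0 None | 2 7 95.7 | 3 43 95.4 | cover rel case ((11.08746337890625, -2.4184417724609375), (117.83454895019531, 184.15403747558594), 89.97210693359375)
```

>>> apply_moves(
  series=[
    [[0,0,6],[0,0,0]],
    [[0,0,5],[0,0,0]],
    [[0,0,4],[0,0,0]],
    [[0,0,3],[0,0,0]],
    [[0,0,3],[0,0,0]],
    [[0,0,2],[0,0,0]],
    [[0,0,0],[0,0,0]],
  ],
)

```text
t: 30.92
tool_pos: [0.5768, -0.3168, 0.2853]
orientation: [-3.133, -0.227, 0.001]
force: [-0.5, 0.6, 0.5]
opening: 0.0008
gripper_force: 0.0
```

>>> apply_moves(
  series=[
    [[0,0,2],[0,0,0]],
    [[0,0,2],[0,0,0]],
    [[0,0,0],[0,0,0]],
  ],
)

```text
t: 31.17
tool_pos: [0.5769, -0.317, 0.2817]
orientation: [-3.133, -0.227, 0.0]
force: [-0.0, -0.3, 0.1]
opening: 0.0004
gripper_force: 0.0
```

>>> apply_moves(
  series=[
    [[0,0,2],[0,0,0]],
    [[0,0,2],[0,0,0]],
    [[0,0,0],[0,0,0]],
  ],
)

```text
t: 31.42
tool_pos: [0.5771, -0.3171, 0.2784]
orientation: [3.133, 0.227, 0.001]
force: [-2.5, 0.5, 5.1]
opening: 0.0007
gripper_force: 2.7
```

>>> apply_moves(
  series=[
    [[0,0,2],[0,0,0]],
    [[0,0,2],[0,0,0]],
    [[0,0,1.5],[0,0,0]],
    [[0,0,1.5],[0,0,0]],
    [[0,0,0],[0,0,0]],
  ],
)

```text
t: 31.83
tool_pos: [0.5771, -0.317, 0.273]
orientation: [3.133, 0.227, 0.001]
force: [-6.9, 3.2, 14.8]
opening: 0.0008
gripper_force: 7.5
```

>>> apply_moves(
  series=[
    [[0,0,-15],[0,0,0]],
    [[0,0,-35],[0,0,0]],
    [[0,0,-40],[0,0,0]],
    [[0,-40,0],[0,0,0]],
    [[0,-40,0],[0,0,0]],
    [[0,-40,0],[0,0,0]],
    [[0,-40,0],[0,0,0]],
    [[0,-40,0],[0,0,0]],
    [[0,-40,0],[0,0,0]],
    [[0,-40,0],[0,0,0]],
    [[0,0,0],[0,0,0]],
    [[0,0,0],[0,0,0]],
  ],
)

```text
t: 32.83
tool_pos: [0.5364, -0.0379, 0.3611]
orientation: [3.133, 0.233, 0.001]
force: [-0.4, -0.7, 0.1]
opening: 0.0002
gripper_force: 0.0
```

```bash
python3 - <<'E'
from h import *
im=corners(); cv2.imwrite('pics/fin.png',cv2.resize(im[145:245,300:390],None,fx=5,fy=5,interpolation=cv2.INTER_CUBIC))
E
```

```text
0 42 94.8 | 1 43 94.7 | 2 43 95.0 | 3 43 95.6 | cover rel case ((-0.13811492919921875, -0.6302871704101562), (208.4458770751953, 117.4737777709961), 0.5775858759880066)
```

View pics/fin.png

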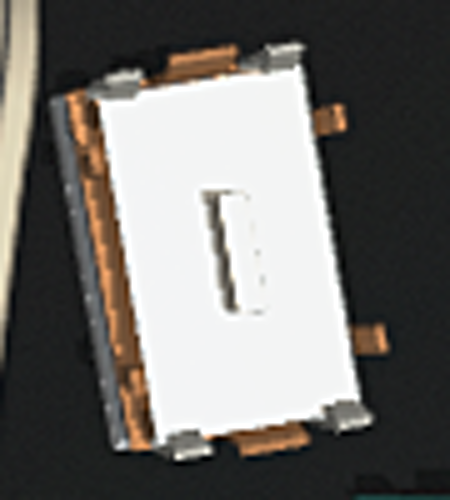

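All four clips show hooked over the plate's ends, and the corner tops are level at 94.7 to 95.6 mm (94.8 mm expected). The arm is clear, so I'm handing in.

```bash
python3 -c "
from plant import robot
print(robot.close_job())"
```

```text
the job is handed in; nothing more can be done
None
```

I set the tray, with all four stoppers in it, on the case floor, snapped the cover under all four clips and handed the job in at about 33 s; the hand-in returned no verdict, so the judged result is unknown to me.

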